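Post a spent radio battery through the spring flap of the return box

ROBOT

A 6-joint arm with a two-finger parallel gripper is mounted at the origin on the work surface. World frame = base frame: x ahead of the robot, y to its left, z up, the work surface at z = 0. Lengths are in m, angles in rad, forces in N, time in s.
With the tool pointing down it reaches from about 0.325 to 0.775 m from the base axis. Payload 5.5 kg.
Tool frame: the origin (TCP) lies between the finger pads; the fingertips stand 8 mm ahead of it and the grasp point (between the pads) lies 11 mm behind it (tcp_to_tips is the distance from the TCP to the fingertips, in m); z points along the fingers, y is the direction in which the jaws open and shut (so a half turn about z gives the same grasp; the last joint's range is limited). The gripper opens to 88 mm and grips with 3 to 60 N. Pads are 20 mm wide; open, the fingers measure 115 mm over their backs; the gripper's body (75 mm by 178 mm) begins 61 mm behind the grasp point.
Start: joints at [1.092, 0.091, 1.231, -0, 1.82, -0.057], TCP at [0.246, 0.547, 0.231] pointing down, gripper open.
Joint ranges: [-2.87, 2.87], [-0.86, 2.18], [0.17, 2.46], [-1.51, 4.65], [0.06, 2.69], [-2.65, 2.65]. Speed limits (rad/s): [2.57, 2.57, 3.01, 3.14, 3.14, 3.14].

INTERFACE

Orientations are given as a unit quaternion [w, x, y, z].
In Python, from bench import * gives the robot as it stands. Calls block until the motion is done:
- move_to(position, orientation): joint-space move of the TCP to a pose.
- move_l(position, speed=0.15, orientation=None): straight line of the TCP; orientation=None keeps the orientation; speed is the mean speed in m/s.
- movej(angles): joint-space move.
- gripper_open() and close(): open the fingers fully, or close them until they stop; the grip force is fixed at half the most.
- hold(seconds).
- inverse_kinematics(position, orientation): joint angles nearest the present ones, or None.
- state(): the state.
- get_image(name): name is "side" or "top" or "wrist"; returns a dict with "frame" (384x512x3 uint8, blue, green, red), "depth" (384x512 float32, m along the optical axis (not along the pixel's ray), 0 where there is no reading), "camera_matrix" (3x3 intrinsics, pixels), "k1" (the pictures are not rectified: a ray, as slopes to the right and down, at radius r is drawn at 1 + k1 r^2 times it, then the intrinsics apply), "view" (4x4, takes a point from world to camera coordinates). Camera axes: x right, y up, looking along -z (the intrinsics and any distortion apply to the point x, -y, -z); pixel columns grow to the right and rows downward; lengths in m; the calibration is good to about 2 mm. A picture is of the moment at which its call begins.
A pose or a line that the arm cannot do raises IKError and nothing moves.
- job_done(): hands the job in, once; it reports no verdict.
The state is a dict: "time": time; "joint_pos": joint angles; "dq": joint speeds; "joint_torque": joint torques, N m; "ee_pos": TCP position; "ee_rot": TCP orientation; "ft_force": force on the tool from outside, world axes, zero at the start; "moment": the same for the moment, N m; "finger_gap": finger opening in m.
Only numpy, scipy, OpenCV 4.12 (cv2) and the standard library are available. Lean on these libraries where they do the work, as an engineer would, in place of code of your own. Each camera call takes 0.05 s, during which the arm holds its last target.

TASK

On the sill of the grey return box lie a spent radio battery pack and a roll of tape. Push the box's spring flap open with one finger while the pack still lies on the sill, and with that finger still holding the flap open, push the pack through with the other finger so that it drops into the box; then come away and let the flap close by itself. Do not pinch or lift the pack, and leave the tape roll and the other things on the desk where they are.

Things in the scene. Friction and masses are not known exactly. Their poses are not given: they have to be found in the camera images.
- dropbox: Grey sheet-metal return box, fixed. Origin at desk level under the middle of the sill's inner edge, where the flap begins. x points along the pushing direction, from sill to flap; y across, z up. Spans x -130 to 160, y -95 to 95 mm; hollow inside, also below the sill; floor 6 mm above the desk.
- sill_edge (a point): Middle of the sill's inner edge, on its top face, directly above dropbox's origin, same axes. The flat white sill is 130 mm above the desk, from x = -130 to -2 mm, 190 mm wide, without walls. From x = 5 mm on, the box's top is the flap.
- flap (a joint): Flap angle, rad: 0 shut, 1.2 hanging upright in the box. Pushed from above or from the sill it swings down and inward; a 0.2 N m spring (2 N at its lower edge, 5 to 8 N near the hinge) shuts it. The pack's weight does not open it. A fingertip moved level just above the sill along x opens it; when its front is at x = 85 to 95 mm it is open about 0.5 rad: enough for the pack to drop in.
- flap_edge (a point): Middle of the flap's lower free edge (moves with it), when shut 8 mm past the sill and 2 mm above its level. The flap is a plain aluminium plate 166 mm wide, 112 mm long, 4 mm thick, rising at 21 degrees to its hinge when shut. Cheeks 6 mm thick stand beside it at y = +-92 mm, at most 22 mm above its face.
- flap_hinge (a point): Middle of the flap's hinge line, which runs along dropbox y at x = 110 mm, 174 mm above the desk. Fixed to the box, same axes.
- roof (a point): Middle of the top of the fixed roof behind the hinge: x 108 to 160 mm of dropbox, full width, 177 mm above the desk, the highest part of the box.
- pack_center (a point): Centre of the loose radio battery pack: a black plastic block with a grey label on top, 40 mm along its x (roughly the pushing direction), 58 mm along its y, 26 mm tall, 0.08 to 0.16 kg. It lies flat on the sill (centre 13 mm above it), in the left or right half, its centre 75 to 95 mm before the sill's inner edge, turned at most 0.15 rad from the box. Axes are the pack's own.
- tape_roll: Loose roll of brown tape lying flat on the other half of the sill: 60 mm outside diameter, 38 mm hole, 22 mm tall. Origin at the centre of its underside. A bystander.
- tin: Round steel tin on the desk beside the box, 64 mm diameter, 24 mm tall, origin under its centre. A bystander.
- stamp: Wooden hand stamp standing on the desk beside the box, 34 mm diameter, 66 mm tall, origin under its centre. A bystander.
- mug: White mug on the desk, 78 mm diameter, 90 mm tall, origin under its centre. A bystander.
- stapler: Black and grey stapler on the desk, 130 x 34 x 46 mm, origin under its centre. A bystander.
- radio: Black hand radio lying on the desk, 120 x 55 x 34 mm with a 70 mm aerial along its x, origin under its body's centre. A bystander.
Mind the look-alikes: they are no part of the job. What is shaped like the part that bears pack_center but pink or turquoise is not meant.

How it is judged:
On the way, in this order (a step that is already met when the one before it is completed fails the run):
1. a finger has pushed the flap open (more than 0.15 rad) while the pack still lies on the sill (value of joint flap above 0.15 rad and contact force between the fingers and flap above 0.2 N and x of pack_center in the frame of dropbox below 0.006 m and z of pack_center in the frame of dropbox above 0.135 m), for 0.05 s.
2. the pack has dropped below the sill into the box while a finger still holds the flap open (z of pack_center in the frame of dropbox between 0 and 0.09 m and x of pack_center in the frame of dropbox between -0.13 and 0.16 m and y of pack_center in the frame of dropbox between -0.095 and 0.095 m and value of joint flap above 0.2 rad and contact force between the fingers and flap above 0.2 N), for 0.05 s.
At the end, for the whole second after the job is handed in: The pack is at rest inside the box, its centre at least 40 mm below the sill; the flap has closed by itself (under 0.06 rad); no bystander is more than 20 mm from where it started (z of pack_center in the frame of dropbox between 0 and 0.09 m and x of pack_center in the frame of dropbox between -0.13 and 0.16 m and y of pack_center in the frame of dropbox between -0.095 and 0.095 m and linear speed of pack below 0.03 m/s and value of joint flap below 0.06 rad and distance of each of tape_roll, tin, stamp, mug, stapler, radio from where it was at the start of the episode below 0.02 m); the robot touches nothing.
It fails at once if the pack is lifted (its centre more than 45 mm above the sill) (z of pack_center in the frame of dropbox above 0.175 m).
It fails at once if the pack is pinched or pressed hard (over 15 N from the fingers) (contact force between the fingers and pack above 15 N).
It fails at once if the tape roll or another thing on the desk is disturbed (moved more than 20 mm) (distance of any of tape_roll, tin, stamp, mug, stapler, radio from where it was at the start of the episode above 0.02 m).
It also fails if it takes over 35 s, if anything falls off the work surface, if the arm or the gripper's body presses on something with over 40 N, if the wrist force passes 120 N, or if a joint passes its speed limit or range.

## Working session

There is one attempt and no reset: what is moved stays moved. The work goes in short steps, each a Python script; the robot and the scene stay as the last script left them, time stands still between calls to the robot, and variables do not carry over. Pictures are saved under pics/ and viewed, and the job is handed in when it is done.

```bash
ls; mkdir -p pics; cat > h.py <<'E'
import numpy as np, cv2
from bench import *
def save(n,im): cv2.imwrite('pics/'+n,im)
def px2ray(I,u,v):
    K=np.array(I['camera_matrix']);k1=I['k1']
    d=cv2.undistortPoints(np.array([[[u,v]]],float),K,np.array([k1,0,0,0.]))[0,0]
    V=np.array(I['view']);R=V[:3,:3];t=V[:3,3]
    return -R.T@t, R.T@np.array([d[0],-d[1],-1.])
def onplane(I,u,v,z):
    o,d=px2ray(I,u,v); return o+d*(z-o[2])/d[2]
def dpt(I,u,v):
    o,d=px2ray(I,u,v); return o+d*I['depth'][int(v),int(u)]
E
python3 - <<'E'
from h import *
import pickle
D={}
for n in ['top','side','wrist']:
    I=get_image(n);D[n]=I;save(n+'0.png',I['frame'])
    print(n,I['k1'],np.array(I['view']).round(3).tolist())
pickle.dump(D,open('d0.pkl','wb'))
print(state())
E
```

```text
pics
top 0.03714700616096382 [[-0.002, -1.0, 0.006, 0.001], [0.99, -0.001, 0.14, -0.619], [-0.14, 0.006, 0.99, -1.451], [0.0, 0.0, 0.0, 1.0]]
side -0.003308853737910313 [[-0.935, -0.355, -0.014, 0.599], [0.256, -0.701, 0.665, -0.234], [-0.245, 0.618, 0.747, -0.964], [0.0, 0.0, 0.0, 1.0]]
wrist 0.002000335070731133 [[0.411, 0.912, -0.003, -0.599], [-0.872, 0.392, -0.293, 0.035], [-0.266, 0.123, 0.956, -0.393], [0.0, 0.0, 0.0, 1.0]]
{'time': 0.15, 'joint_pos': array([ 1.09228408e+00,  9.16734221e-02,  1.23160032e+00, -2.14407085e-05,
        1.81984177e+00, -5.66968798e-02]), 'dq': array([-2.51354964e-03, -2.03861966e-03, -2.41053931e-03, -2.98961711e-05,
        4.24795696e-04, -3.79377588e-04]), 'joint_torque': array([ 1.06751941e-03, -4.47045600e+01, -4.06906807e+01,  6.98935683e-02,
        2.75153521e-02, -1.16759256e-04]), 'ee_pos': array([0.24555211, 0.54720359, 0.22977917]), 'ee_rot': array([-1.91317171e-04,  2.09350072e-01,  9.77840461e-01, -7.37076478e-04]), 'ft_force': array([-0.11731518, -0.09837209, -0.14237475]), 'moment': array([0.01820118, 0.0019698 , 0.0031865 ]), 'finger_gap': 0.08777637837512559}
```

View pics/top0.png

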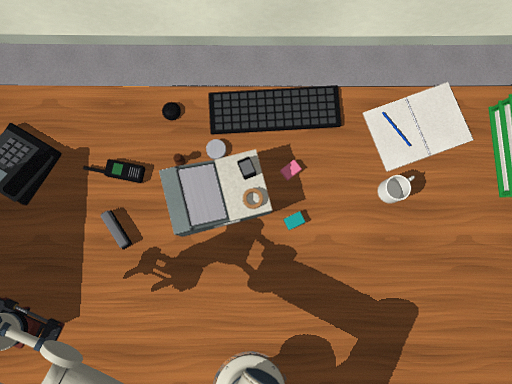

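View pics/side0.png

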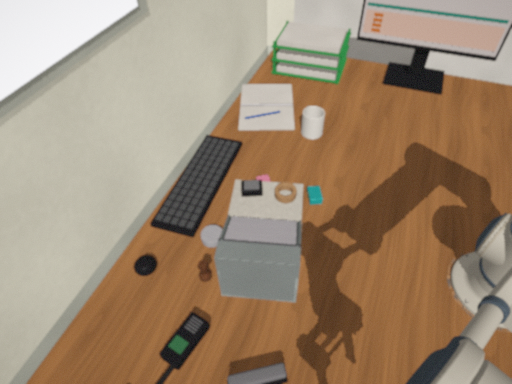

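View pics/wrist0.png

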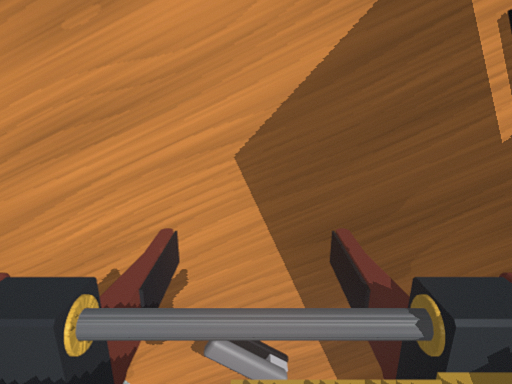

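The top view shows three pack-shaped things: a black block on the sill at (248,168), a pink one on the desk at (291,169) and a turquoise one on the desk at (294,221). The black one with the grey label, on the sill, fits the description. The tape is at (255,198), the flap around (203,193) and the roof on the left at about (170,200). I'll confirm in an enlarged crop.

```bash
python3 - <<'E'
import pickle,cv2
D=pickle.load(open('d0.pkl','rb'))
cv2.imwrite('pics/topcrop.png',cv2.resize(D['top']['frame'][135:250,150:310],None,fx=5,fy=5,interpolation=cv2.INTER_CUBIC))
cv2.imwrite('pics/sidecrop.png',cv2.resize(D['side']['frame'][165:310,190:340],None,fx=4,fy=4,interpolation=cv2.INTER_CUBIC))
E
```

```text
(no output)
```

View pics/topcrop.png

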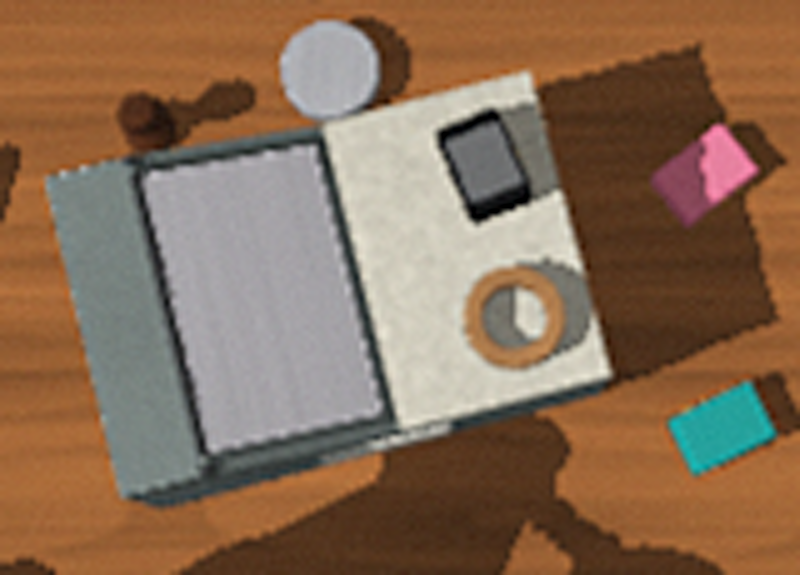

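View pics/sidecrop.png

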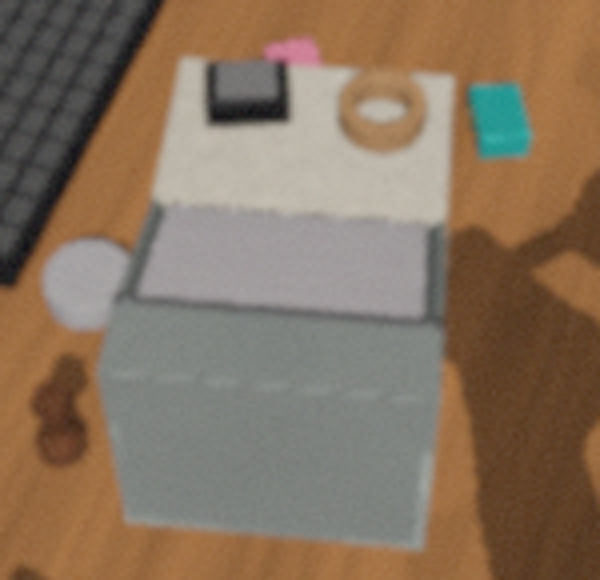

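The crop confirms it: the black block with the grey label on the white sill is the pack. Pink and turquoise both lie on the desk. Next I'll compute the geometry.

```bash
cat > meas.py <<'E'
from h import *
import pickle
D=pickle.load(open('d0.pkl','rb'));T=D['top'];S=D['side']
c=lambda u,v:((u+.5)/5-.5+150,(v+.5)/5-.5+135)
cs=lambda u,v:((u+.5)/4-.5+190,(v+.5)/4-.5+165)
P={k:onplane(T,*c(*p),.13)[:2] for k,p in dict(o1=(530,72),o2=(610,378),i1=(325,128),i2=(397,430)).items()}
for k in P: print(k,P[k].round(4))
for k in [('o1','o2'),('i1','i2'),('o1','i1'),('o2','i2')]:
    d=P[k[1]]-P[k[0]]; print(k,np.linalg.norm(d).round(4),np.degrees(np.arctan2(d[1],d[0])).round(2))
print('side',[onplane(S,*cs(*p),.13).round(4)[:2] for p in [(182,57),(455,75),(155,205),(447,222)]])
print('roof',[onplane(T,*c(*p),.177).round(4)[:2] for p in [(45,178),(125,495)]])
print('depth sill',[dpt(T,*c(*p)).round(4) for p in [(370,200),(420,350)]],'pack',dpt(T,*c(485,165)).round(4))
# pack top contour via mask dark
f=T['frame'];m=np.zeros(f.shape[:2],np.uint8)
hsv=cv2.cvtColor(f,cv2.COLOR_BGR2HSV)
sub=(f.max(2)<125).astype(np.uint8); x0,y0,x1,y1=236,155,258,181
m[y0:y1,x0:x1]=sub[y0:y1,x0:x1]
for zthr in [.145]:
    pts=[];
    for v in range(y0,y1):
        for u in range(x0,x1):
            p=dpt(T,u,v)
            if .147<p[2]<.165: pts.append(p)
    pts=np.array(pts);print(len(pts),pts.mean(0))
    r=cv2.minAreaRect((pts[:,:2]*1000).astype(np.float32));print('pack top rect',r)
    # side
    pts2=[]
    for v in range(175,200):
        for u in range(238,266):
            p=dpt(S,u,v)
            if .150<p[2]<.165: pts2.append(p)
    pts2=np.array(pts2);print(len(pts2),pts2.mean(0),cv2.minAreaRect((pts2[:,:2]*1000).astype(np.float32)))
print('corners',[onplane(T,*c(*p),.156).round(4)[:2] for p in [(438,132),(496,110),(530,200),(480,220)]])
tp=[]
for v in range(180,215):
    for u in range(238,275):
        p=dpt(T,u,v)
        if .146<p[2]<.16: tp.append(p)
tp=np.array(tp);print('tape',len(tp),cv2.minEnclosingCircle((tp[:,:2]*1000).astype(np.float32)))
print('tin',dpt(T,*c(330,70)),'stamp',dpt(T,*c(148,115)))
E
python3 meas.py
```

```text
o1 [ 0.725 -0.017]
o2 [ 0.5402 -0.0636]
i1 [0.6907 0.106 ]
i2 [0.5096 0.0621]
('o1', 'o2') 0.1906 -165.83
('i1', 'i2') 0.1863 -166.36
('o1', 'i1') 0.1277 105.56
('o2', 'i2') 0.1294 103.66
side [array([ 0.7226, -0.0173]), array([ 0.5373, -0.0662]), array([0.6859, 0.1115]), array([0.5054, 0.06  ])]
roof [array([0.6519, 0.2637]), array([0.4698, 0.2139])]
depth sill [array([0.6465, 0.0787, 0.1324]), array([0.5569, 0.0487, 0.1303])] pack [0.6636 0.0101 0.1547]
270 [0.66526975 0.01182784 0.15689764]
pack top rect ((665.9932861328125, 11.579267501831055), (57.9222297668457, 40.99814987182617), 22.52914810180664)
245 [0.6614198  0.0136312  0.15624353] ((661.8296508789062, 13.029035568237305), (54.47568893432617, 42.68686294555664), 20.65614128112793)
corners [array([0.6831, 0.0378]), array([0.6962, 0.0036]), array([ 0.6425, -0.0162]), array([0.6306, 0.0131])]
tape 189 ((575.2392578125, -5.8449602127075195), 29.509157180786133)
tin [0.75145073 0.11085277 0.01865718] stamp [0.71237041 0.22170157 0.06362732]
```

Box frame from the sill corners, roof and side view: origin about (0.600, 0.085), x-axis at about 104.5°. In that frame the pack is at (-87, -44) mm, turned about 0.12 rad, and the tape is at (-82, +47) mm. The measured sizes agree: sill 190×128 mm, pack top 58×41 mm at z 0.157, tape radius 29.5 mm.

Plan: set the jaws along box x, with the front finger between pack and flap and the rear finger behind the pack, then make one straight push.

```bash
cat >> h.py <<'E'
A=np.radians(104.5);O=np.array([.600,.085]);EX=np.array([np.cos(A),np.sin(A)]);EY=np.array([-EX[1],EX[0]])
def w(x,y,z): p=O+EX*x/1000+EY*y/1000; return [p[0],p[1],z/1000]
phi=(A+np.pi/2)/2
Q=[0,float(np.cos(phi)),float(np.sin(phi)),0]
def tobox(p): d=np.array(p[:2])-O; return np.round([d@EX*1000,d@EY*1000,p[2]*1000],1)
Y=-43.5
E
python3 - <<'E'
from h import *
s=state();p=s['ee_pos']
move_l([p[0],p[1],.28],.2)
move_to(w(-79.5,Y,280),Q)
move_l(w(-79.5,Y,200),.15)
s=state();print(s['time'],tobox(s['ee_pos']),s['finger_gap'],s['joint_pos'])
for n in ['top','side','wrist']: save(n+'1.png',get_image(n)['frame'])
f=cv2.imread('pics/top1.png')[120:250,150:310];save('c1.png',np.hstack([cv2.resize(f,(500,406)),cv2.resize(cv2.imread('pics/side1.png')[130:310,190:340],(300,360)).__class__ and cv2.copyMakeBorder(cv2.resize(cv2.imread('pics/side1.png')[130:310,190:340],(300,360)),0,46,0,0,0)]))
E
```

```text
3.625 [-79.3 -43.8 201.2] 0.08763604646028149 [-2.23669872e-02  2.57552605e-01  1.09734626e+00 -3.18016500e-05
  1.78539887e+00 -1.84658769e+00]
```

View pics/c1.png

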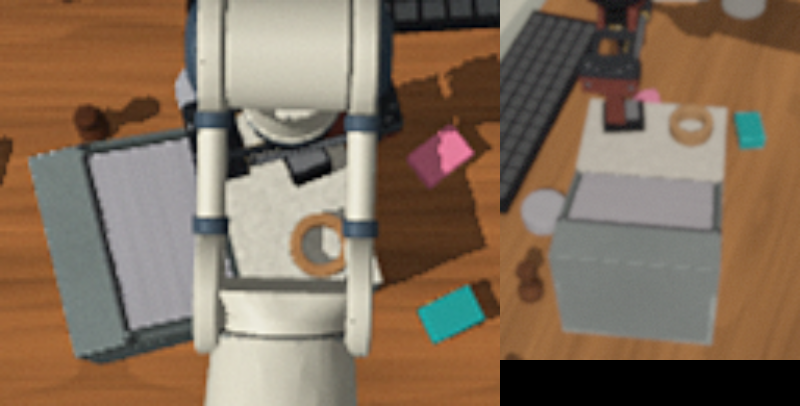

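View pics/wrist1.png

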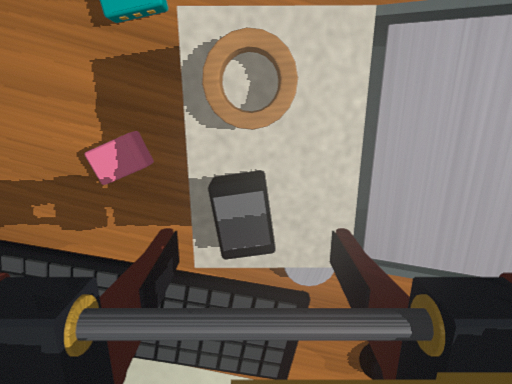

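The wrist view shows the pack at (242,215) between the fingers and the tape at (250,78), clear to the side. I'll cross-check the positions with the wrist depth.

```bash
python3 - <<'E'
from h import *
I=get_image('wrist')
def pts(x0,x1,y0,y1,a,b):
    return np.array([q for v in range(y0,y1) for u in range(x0,x1) for q in [dpt(I,u,v)] if a<q[2]<b])
p=pts(195,290,160,270,.150,.162);b=np.array([tobox(q) for q in p])
print('pack',b.mean(0),cv2.minAreaRect(b[:,:2].astype(np.float32)),b[:,:2].min(0),b[:,:2].max(0))
p=pts(195,305,20,135,.146,.162);b=np.array([tobox(q) for q in p]);print('tape',cv2.minEnclosingCircle(b[:,:2].astype(np.float32)))
p=pts(290,330,60,200,.1,.15);print('sillz',np.median(p[:,2]))
g=lambda u,v:tobox(onplane(I,u,v,.13))
print('inner edge',g(376,15),g(358,255),'outer',g(179,15),g(193,262))
E
```

```text
pack [-87.78685043 -41.31265251 156.4065296 ] ((-87.96408081054688, -43.45454406738281), (40.11977767944336, 57.73725509643555), 8.392927169799805) [-111.3  -74. ] [-64.7 -12.7]
tape ((-82.14070129394531, 47.98781204223633), 29.955364227294922)
sillz 0.13032487645767185
inner edge [ -0.7  88.7 130. ] [  4.6 -84.5 130. ] outer [-128.3   88.9  130. ] [-130.   -90.8  130. ]
```

Wrist measurements agree within 1 mm: pack (-88, -43.5), 8.4°, 40.1×57.7 mm, sill z 130.3. Lowering, then pushing in stages with checks.

```bash
python3 - <<'E'
from h import *
def rep(t):
    s=state();f=s['ft_force'];print(t,round(s['time'],2),tobox(s['ee_pos']),'Fx %.1f Fy %.1f Fz %.1f'%(f[:2]@EX,f[:2]@EY,f[2]))
move_l(w(-79.5,Y,143),.08);rep('low')
for x in [-60,-47,-35,-20,-5]:
    move_l(w(x,Y,143),.05);rep(x)
for n in ['side','top','wrist']: save(n+'2.png',get_image(n)['frame'])
save('c2.png',cv2.resize(cv2.imread('pics/side2.png')[150:310,190:340],(600,600),interpolation=2))
E
```

```text
low 4.68 [-79.5 -43.7 143.6] Fx -0.1 Fy 0.2 Fz -0.2
-60 5.22 [-59.6 -43.6 143.1] Fx -0.4 Fy -0.2 Fz 0.1
-47 5.63 [-46.5 -43.5 143. ] Fx -1.2 Fy -0.6 Fz -0.4
-35 6.03 [-34.3 -43.7 143.5] Fx 1.0 Fy 0.7 Fz 3.1
-20 6.47 [-19.1 -43.6 143.2] Fx 0.2 Fy -1.0 Fz 2.0
-5 6.92 [ -4.2 -43.5 143. ] Fx -0.9 Fy -0.4 Fz 3.0
```

View pics/c2.png

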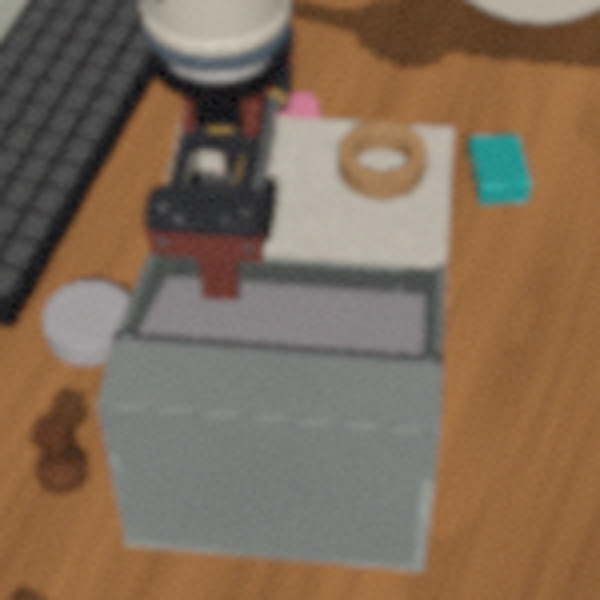

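View pics/wrist2.png

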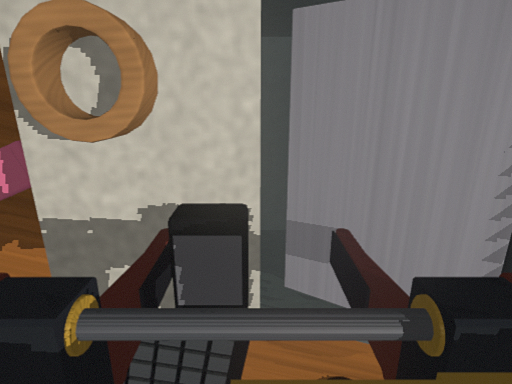

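The front finger is pushing the flap open (side crop at (220,285)). The pack is squared up against the rear finger at wrist pixel (208,255), still on the sill, and the tape is untouched. Continuing.

```bash
python3 - <<'E'
from h import *
def rep(t):
    s=state();f=s['ft_force'];print(t,round(s['time'],2),tobox(s['ee_pos']),'Fx %.1f Fy %.1f Fz %.1f'%(f[:2]@EX,f[:2]@EY,f[2]))
for x in [10,20,28,33]:
    move_l(w(x,Y,143),.04);rep(x)
hold(.3)
for n in ['side','top','wrist']: save(n+'3.png',get_image(n)['frame'])
save('c3.png',cv2.resize(cv2.imread('pics/side3.png')[150:310,190:340],(600,600),interpolation=2))
E
```

```text
10 7.6 [ 10.  -43.5 142.8] Fx -3.0 Fy -0.8 Fz 1.2
20 8.0 [ 19.8 -43.5 142.9] Fx -4.4 Fy -0.1 Fz 2.7
28 8.35 [ 27.6 -43.5 142.9] Fx -2.4 Fy 0.2 Fz -0.2
33 8.62 [ 32.5 -43.4 142.7] Fx -4.8 Fy 0.2 Fz 1.2
```

View pics/wrist3.png

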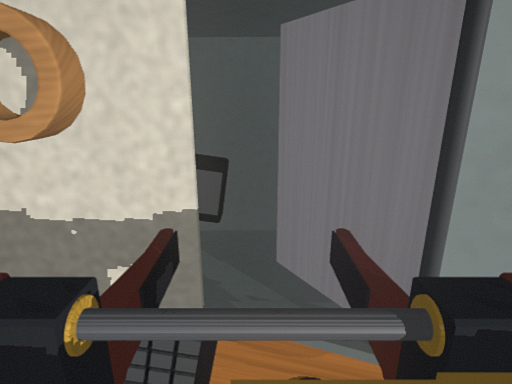

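View pics/c3.png

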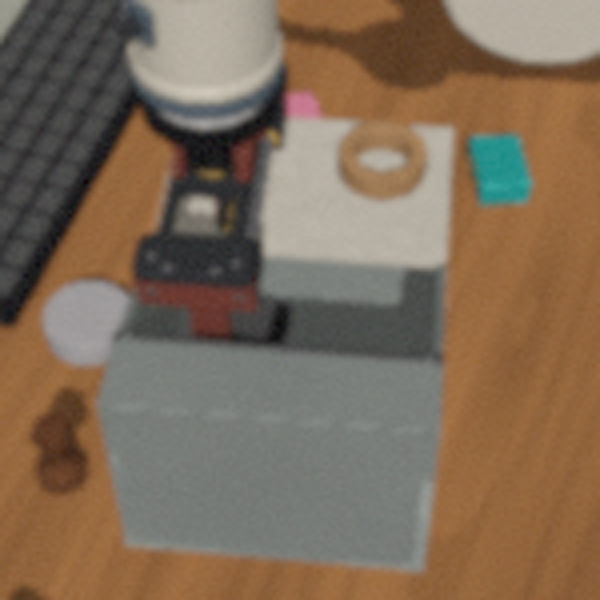

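The pack has dropped: in the wrist view it's inside the box at (212,188), with the finger holding the flap open. I'll check its height, then back out.

```bash
python3 - <<'E'
from h import *
I=get_image('wrist');print('pack',tobox(dpt(I,210,190)),tobox(dpt(I,205,180)))
def rep(t):
    s=state();f=s['ft_force'];print(t,round(s['time'],2),tobox(s['ee_pos']),'Fx %.1f Fy %.1f Fz %.1f'%(f[:2]@EX,f[:2]@EY,f[2]))
move_l(w(-75,Y,143),.06);rep('back')
move_l(w(-75,Y,210),.12);move_l(w(-75,Y,300),.2)
hold(.5)
move_to([.35,.40,.36],Q);hold(.3);rep('away')
for n in ['side','top']: save(n+'4.png',get_image(n)['frame'])
save('c4.png',np.hstack([cv2.resize(cv2.imread('pics/side4.png')[150:310,190:340],(400,400),interpolation=2),cv2.resize(cv2.imread('pics/top4.png')[115:250,150:310],(400,400),interpolation=2)]))
E
```

```text
pack [ -7.3 -39.5  32. ] [-11.2 -30.1  32.6]
back 11.07 [-74.7 -43.6 143. ] Fx 0.4 Fy 0.1 Fz -0.8
away 14.97 [367.2 162.8 359.8] Fx 1.0 Fy 0.6 Fz 0.8
```

View pics/c4.png

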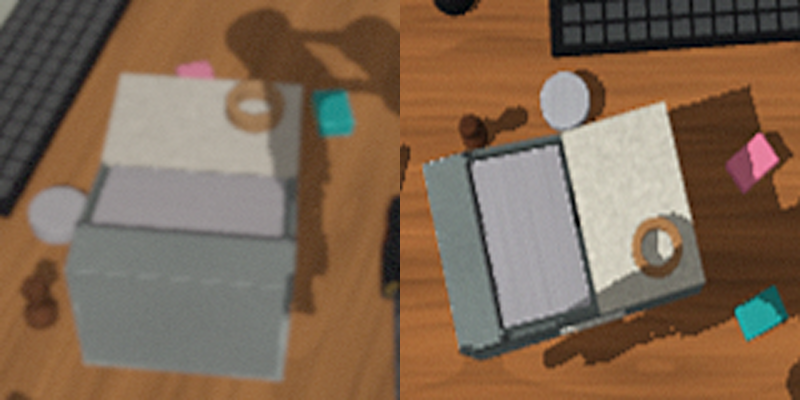

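The flap is shut, the sill holds only the tape roll (where it was), the tin and stamp haven't moved, and the arm is clear. Handing in.

```bash
python3 -c "
from bench import *
job_done();print(state()['time'])"
```

```text
the job is handed in; nothing more can be done
the job is handed in; nothing more can be done
```

The pack is in the box and the job is handed in; it reported no verdict. The front finger pushed the flap open while the pack lay on the sill. The rear finger then pushed the pack over the edge in the same straight move, with the flap still held open. After that I backed out, lifted clear and let the flap close by itself.

**What my last checks showed:**
- **Pack:** it lies flat on the box floor, with its top at about 32 mm above the desk.
- **Flap:** shut in both the side and top views.
- **Bystanders:** the tape roll, tin and stamp look unmoved. I did not re-check the mug, stapler or radio, but the arm worked well away from them.
- **Forces and time:** the sampled wrist force stayed around 5 N. The arm was clear at about 15 s of the 35 s allowed.

No check failed or disagreed by more than 2 to 4 mm between camera views. I could not measure the flap angle or the finger contact forces directly; I judged them from the pictures and the wrist force.

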